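# Load the specimen feeder of a lapping bench and feed the first mount

### The job

Load the feeder with three of the mounted specimens on its loading deck: one at a time, slide them over the lip of the chute without picking them up, black first, then green, then red, so that they queue in that order behind the pin; the white one is not ready, so leave it where it lies. When all three are queued, push the plunger all the way in once and let it spring back out, so that the black one slides down into the pick-up pocket and the other two move up. Leave everything else on the bench alone.

Things in the scene. Friction and masses are not known exactly. Their poses are not given: they have to be found in the camera images.
- chute_mouth (a point): Middle of the lip where the level steel loading deck (top 125 mm above the bench) meets the chute, level with the deck top. The chute is an open channel, 44 mm wide inside, with a slippery white floor and aluminium sides 16 mm high. Axes: x points down the chute floor, 24 degrees below level; y is level, to the left looking down the chute; z is square to the chute floor.
- deck_mid (a point): Middle of the deck top, 82 mm back from the lip; x points level towards the chute, y left, z up. The deck reaches 82 mm fore and aft and 142 mm to each side; side rims 6 mm high, back edge open. Two rails, 12 mm high, funnel to the lip at 45 degrees: 24 mm off the middle at the lip, 46 mm off it at 20 mm back. Mounts start 63-113 mm back from the lip, up to 83 mm off the middle.
- queue_front (a point): Where the centre of the first mount in the queue comes to be, held by a brass pin: 110 mm down the chute from the lip, 11 mm off its floor; those behind it at about 70 and 30 mm. Axes as chute_mouth. A mount whose centre has passed the lip slides down by itself.
- pocket (a point): Where the centre of a mount in the pick-up pocket, against the end stop at the foot of the chute, comes to be: 166 mm down the chute from the lip, 11 mm off its floor. Axes as chute_mouth.
- plunger_face (a point): Middle of the outer face of the plunger's black push knob (34 mm diameter, 12 mm thick), on the right of the chute looking down it: 117 mm down from the lip, 106 mm to the side, 28 mm off the floor's plane. Axes as chute_mouth. The face looks to -y, with 60 mm free in front of it; push it level, in +y. It moves with the plunger.
- plunger (a joint): Travel of the plunger and the pins it carries, in m: 0 out (at rest, the queue is held), 0.024 fully in (front pin drawn aside, the first mount set free, a rear pin holds the others). A spring pushes it back out: about 5 N at rest, 9 N fully in; it returns when let go.
- black_mid (a point): Black mount: a metal specimen in a black resin disc, 40 mm diameter, 22 mm high, about 60 g, a small piece of metal let into its top. It lies flat on the loading deck and slides without rolling; which mount lies where differs from run to run. This point is its centre, 11 mm above its underside.
- green_mid (a point): Green mount: a metal specimen in a green resin disc, 40 mm diameter, 22 mm high, about 60 g, a small piece of metal let into its top. It lies flat on the loading deck and slides without rolling; which mount lies where differs from run to run. This point is its centre, 11 mm above its underside.
- red_mid (a point): Red mount: a metal specimen in a red resin disc, 40 mm diameter, 22 mm high, about 60 g, a small piece of metal let into its top. It lies flat on the loading deck and slides without rolling; which mount lies where differs from run to run. This point is its centre, 11 mm above its underside.
- white_mid (a point): White mount: a metal specimen in a white resin disc, 40 mm diameter, 22 mm high, about 60 g, a small piece of metal let into its top. It lies flat on the loading deck and slides without rolling; which mount lies where differs from run to run. This point is its centre, 11 mm above its underside. It stays where it is.
- dropper: Amber glass dropper bottle with black cap, 38 mm diameter, 85 mm tall, standing on the bench to the left of the chute; origin at the centre of its underside. Leave alone.
- paste_jar: Small white jar with yellow lid, 56 mm diameter, 40 mm tall, on the bench to the right of the deck; origin at the centre of its underside. Leave alone.
- bowl_a: White ceramic bowl, 110 mm across, 55 mm tall, on the bench to the left; origin under its centre. Leave alone.
- bowl_b: Blue ceramic bowl, 100 mm across, 55 mm tall, on the bench to the left; origin under its centre. Leave alone.
- brush: Brush, 170 mm long, lying on the bench to the right; leave alone.
- loupe: Black eye loupe, 34 mm diameter, 30 mm tall, standing on the bench on the far left; leave alone.
Mind the look-alikes: they are no part of the job. Of the things that look like the part that bears red_mid, the smaller one is meant. Leave any pink look-alike of the part that bears black_mid alone.

How it is judged:
By the outcome, as a careful person would: the job done as asked, in the order asked, and still so for the second after the job is handed in, with the robot touching nothing.
It also fails if it takes over 72 s, if anything falls off the work surface, if the arm or the gripper's body presses on something with over 40 N, if the wrist force passes 120 N, or if a joint passes its speed limit or range.

### The arm

A 6-joint arm with a two-finger parallel gripper is mounted at the origin on the work surface. World frame = base frame: x ahead of the robot, y to its left, z up, the work surface at z = 0. Lengths are in m, angles in rad, forces in N, time in s.
With the tool pointing down it reaches from about 0.3 to 0.825 m from the base axis. Payload 5.4 kg.
Tool frame: the origin (TCP) lies at the very end of the fingers, on their centre line; the grasp point (between the pads) lies 19 mm behind it; z points along the fingers, x is the direction in which the jaws open and shut, and the axes are right-handed (so a half turn about z gives the same grasp; the last joint's range is limited). The gripper opens to 92 mm and grips with 3 to 60 N. Pads are 20 mm wide; open, the fingers measure 128 mm over their backs; the gripper's body (75 mm by 189 mm) begins 69 mm behind the grasp point.
Start: joints at [0.954, 0.158, 1.597, -0, 1.386, -0.21], TCP at [0.228, 0.528, 0.215] pointing down, gripper open.
Joint ranges: [-2.91, 2.91], [-0.94, 2.29], [0.18, 2.7], [-1.29, 4.43], [0.17, 2.64], [-3, 3]. Speed limits (rad/s): [2.57, 2.57, 3.14, 3.14, 3.14, 3.14].

### API

Orientations are given as a rotation vector (axis times angle).
In Python, from workcell import bot gives the robot as it stands. Calls block until the motion is done:
- bot.goto(position, orientation): joint-space move of the TCP to a pose.
- bot.line_to(position, rot=None, max_speed=0.15): straight line of the TCP; rot=None keeps the orientation; max_speed is the mean speed in m/s.
- bot.set_joints(angles): joint-space move.
- bot.set_gripper(opening, newtons=None): opening from 0.0 (shut) to 1.0 (fully open); newtons is the grip in N (None keeps the last); returns when the fingers have stopped.
- bot.hold(seconds).
- bot.inverse_kinematics(position, orientation): joint angles nearest the present ones, or None.
- bot.read_camera(name): name is "side" or "top"; returns a dict with "pixels" (384x512x3 uint8, blue, green, red), "fx", "fy", "cx", "cy" (pixels), "k1" (the pictures are not rectified: a ray, as slopes to the right and down, at radius r is drawn at 1 + k1 r^2 times it, then the intrinsics apply), "R" (3x3) and "t" (3): a world point X has camera coordinates R X + t. Camera axes: x right, y down, z forward; pixel columns grow to the right and rows downward; lengths in m; the calibration is good to about 2 mm. A picture is of the moment at which its call begins. There is no depth.
A pose or a line that the arm cannot do raises bot.MotionError and nothing moves.
- bot.job_done(): hands the job in, once; it reports no verdict.
Readings, each from a call of its own:
- bot.current_clock(): time.
- bot.current_joints(): joint angles.
- bot.current_joint_vel(): joint speeds.
- bot.current_effort(): joint torques, N m.
- bot.current_ee_pos(): TCP position.
- bot.current_tool_rot(): TCP orientation.
- bot.current_contact_force(): force on the tool from outside, world axes, zero at the start.
- bot.current_ft_torque(): the same for the moment, N m.
- bot.current_opening(): opening from 0.0 (shut) to 1.0 (fully open).
Only numpy, scipy, OpenCV 4.12 (cv2) and the standard library are available. Lean on these libraries where they do the work, as an engineer would, in place of code of your own. Each camera call takes 0.05 s, during which the arm holds its last target.

## Working session

There is one attempt and no reset: what is moved stays moved. The work goes in short steps, each a Python script; the robot and the scene stay as the last script left them, time stands still between calls to the robot, and variables do not carry over. Pictures are saved under pics/ and viewed, and the job is handed in when it is done.

```bash
ls; mkdir -p pics
python3 - <<'E'
from workcell import bot
import cv2
for n in("side","top"):
    c=bot.read_camera(n); cv2.imwrite(f"pics/{n}0.png",c["pixels"])
    print(n,{k:c[k] for k in c if k!="pixels"})
print(bot.current_clock(),bot.current_tool_rot(),bot.current_ee_pos())
E
```

```text
pics
side {'fx': 443.19610919096186, 'fy': 443.19610919096186, 'cx': 252.30934069344337, 'cy': 184.414138275786, 'k1': -0.0045893681527876965, 'R': array([[-0.91423858, -0.40514526,  0.00501459],
       [-0.21190491,  0.4675562 , -0.8581885 ],
       [ 0.3453464 , -0.78565165, -0.51331019]]), 't': array([0.45803634, 0.20820024, 1.34519857])}
top {'fx': 402.5749958073916, 'fy': 402.5749958073916, 'cx': 256.5017809315543, 'cy': 187.1338813280547, 'k1': -0.006246777408027365, 'R': array([[ 0.1026396 , -0.99470258,  0.00564648],
       [-0.97355976, -0.10161929, -0.20458476],
       [ 0.20407478,  0.01550131, -0.97883257]]), 't': array([-0.07268035,  0.54008551,  1.13855674])}
0.1 [ 2.62382987e+00  1.72659484e+00 -2.37677557e-03] [0.22721947 0.5275982  0.21373751]
```

View pics/side0.png

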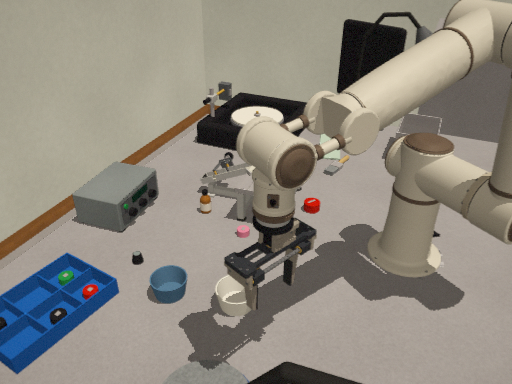

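View pics/top0.png

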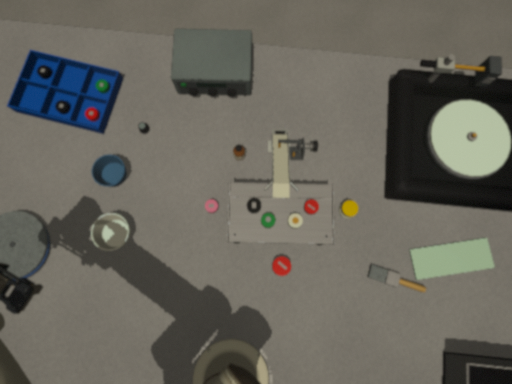

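The top view shows the deck around (281,212) with black at (254,205), green at (268,219), white at (295,220) and red at (311,206). The chute runs up the image, and the plunger knob is at (315,146). The look-alikes, a larger red disc (282,265) and a pink one (211,206), lie on the bench.

```bash
cat > h.py <<'E'
import numpy as np, cv2
from workcell import bot
def undist(c,u,v):
    # r_d = r(1+k1 r^2)
    K=np.array([[c["fx"],0,c["cx"]],[0,c["fy"],c["cy"]],[0,0,1]])
    return cv2.undistortPoints(np.array([[[u,v]]],float),K,np.array([c["k1"],0,0,0]))[0,0]
def ray(c,u,v,z):
    a=undist(c,u,v); R=np.array(c["R"]);t=np.array(c["t"])
    o=-R.T@t; d=R.T@np.array([a[0],a[1],1]); return o+d*(z-o[2])/d[2]
def proj(c,X):
    R=np.array(c["R"]);t=np.array(c["t"]);K=np.array([[c["fx"],0,c["cx"]],[0,c["fy"],c["cy"]],[0,0,1]])
    return cv2.projectPoints(np.array([X],float),cv2.Rodrigues(R)[0],t,K,np.array([c["k1"],0,0,0]))[0][0,0]
E
python3 - <<'E'
from h import *
c=bot.read_camera("top");im=c["pixels"]
cv2.imwrite("pics/top1.png",cv2.resize(im[110:290,190:380],None,fx=4,fy=4,interpolation=cv2.INTER_CUBIC)[:, :760][:600])
s=bot.read_camera("side")["pixels"]
cv2.imwrite("pics/side1.png",cv2.resize(s[120:260,180:350],None,fx=4,fy=4,interpolation=cv2.INTER_CUBIC))
hsv=cv2.cvtColor(im,cv2.COLOR_BGR2HSV)
def blobs(name,m,z):
    n,l,st,ce=cv2.connectedComponentsWithStats(m.astype(np.uint8))
    for i in range(1,n):
        x,y=ce[i]
        if st[i,4]>15 and 225<x<340 and 125<y<290: print(name,ce[i].round(1),st[i],ray(c,x,y,z).round(4))
H,S,V=cv2.split(hsv)
blobs("red",((H<8)|(H>172))&(S>130)&(V>60),.147)
blobs("green",(H>40)&(H<85)&(S>90),.147)
blobs("black",(V<50),.147)
blobs("white",(V>185)&(S<70),.147)
E
```

```text
red [311.  206.2] [304 199  15  15 157] [ 0.4886 -0.1703  0.147 ]
red [281.2 265.4] [272 256  19  20 270] [ 0.3231 -0.1042  0.147 ]
green [267.8 219.8] [261 213  14  14 125] [ 0.4396 -0.0576  0.147 ]
black [315.  145.7] [313 142   4   8  23] [ 0.6608 -0.1687  0.147 ]
black [238.4 147.5] [236 146   5   4  17] [0.6331 0.0441 0.147 ]
black [253.7 205.2] [248 199  12  13  82] [ 0.4752 -0.0156  0.147 ]
```

View pics/top1.png

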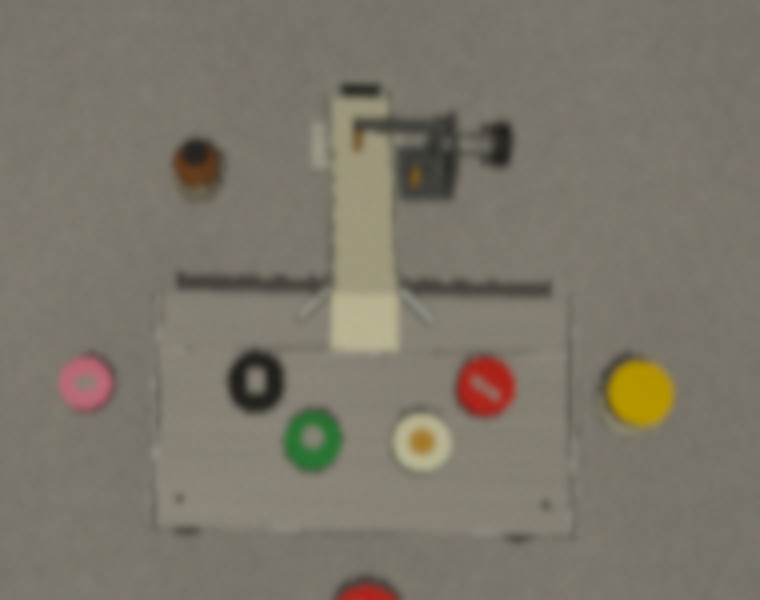

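View pics/side1.png

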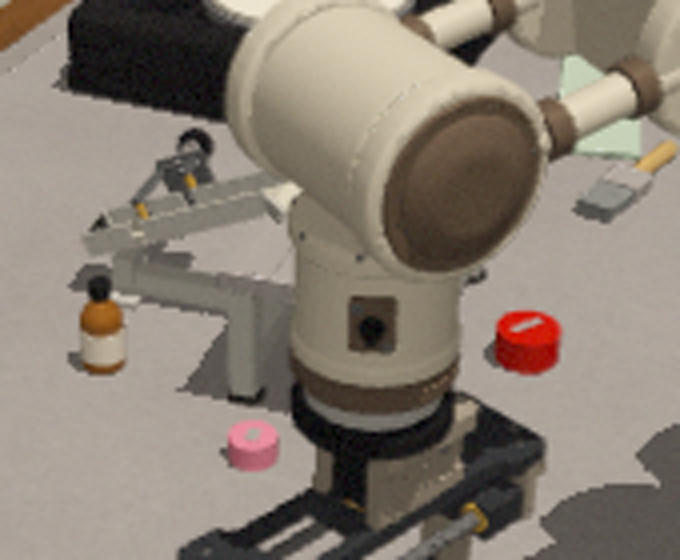

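Run:
```python
from h import *
c=bot.read_camera("top");im=c["pixels"]
print("cam pos",-c["R"].T@c["t"])
g=cv2.createCLAHE(4,(4,4)).apply(cv2.cvtColor(im,cv2.COLOR_BGR2GRAY))
cr=lambda x,y,w,h,f,n:cv2.imwrite(n,cv2.resize(g[y:y+h,x:x+w],None,fx=f,fy=f,interpolation=cv2.INTER_CUBIC))
cr(222,172,120,80,6,"pics/deck.png")
cr(255,120,80,80,7,"pics/chute.png")
```

```text
cam pos [ 0.30091468 -0.03506134  1.22536007]
```

View pics/deck.png

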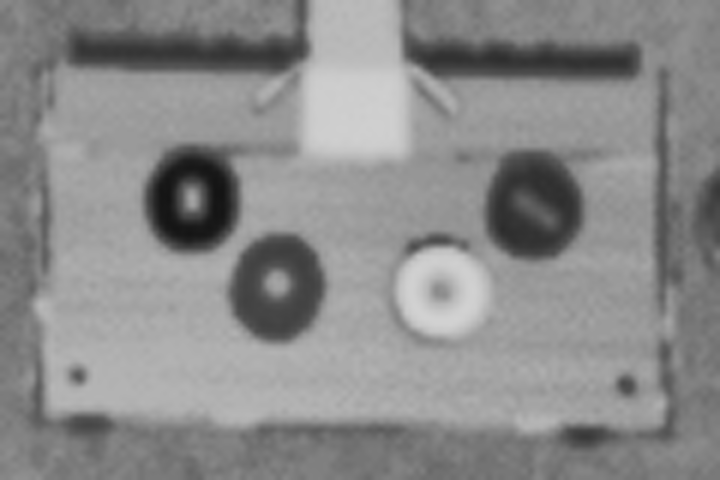

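View pics/chute.png

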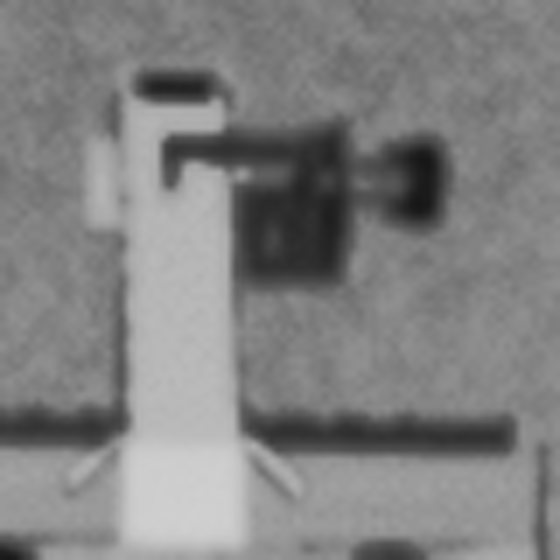

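Run:
```python
from h import *
c=bot.read_camera("top")
px=lambda p,o,f:(o[0]+(p[0]+.5)/f-.5,o[1]+(p[1]+.5)/f-.5)
D=lambda p,z:ray(c,*px(p,(222,172),6),z)
C=lambda p,z:ray(c,*px(p,(255,120),7),z)
FL,FR,BL,BR=[D(p,.125) for p in((50,68),(660,72),(43,418),(665,432))]
print(FL,FR,BL,BR)
n=np.linalg.norm
print("w",n(FL-FR),n(BL-BR),"d",n(FL-BL),n(FR-BR))
for a,b in((BL,FL),(BR,FR),((BL+BR)/2,(FL+FR)/2)):
    d=b-a;print("ang fwd",np.degrees(np.arctan2(d[1],d[0])))
for a,b in((FR,FL),(BR,BL)):
    d=b-a;print("ang lat",np.degrees(np.arctan2(-d[0],d[1])))
print("mid",(FL+FR+BL+BR)/4,"lip",(FL+FR)/2, "lip direct",D((355,66),.125))
# holes
h=D((78,375),.125)-D((627,385),.125);print("holes",np.degrees(np.arctan2(-h[0],h[1])))
# rails outer ends top .137
a,b=D((258,105),.137),D((455,108),.137);print("rail ends",a,b,(a+b)/2,n(a-b))
a,b=D((305,66),.137),D((408,66),.137);print("rail lip",(a+b)/2,n(a-b))
# chute foot, 
a,b=C((137,85),.07),C((215,85),.07);print("foot",(a+b)/2,n(a-b))
print("knob face",C((447,183),.103))
for nm,p in dict(black=(191,199),green=(277,287),white=(442,291),red=(534,205)).items(): print(nm,D(p,.147))
```

```text
[0.53459444 0.05757422 0.125     ] [ 0.56226812 -0.22577807  0.125     ] [0.37317215 0.04190766 0.125     ] [ 0.39589549 -0.23884218  0.125     ]
w 0.2847004638901703 0.2816679305942672 d 0.16218075056273254 0.16688476685880066
ang fwd 5.543381076109725
ang fwd 4.489834256854593
ang fwd 5.009077188874647
ang lat 5.578118237645922
ang lat 4.627319571726819
mid [ 0.46648255 -0.0912846   0.125     ] lip [ 0.54843128 -0.08410193  0.125     ] lip direct [ 0.55032371 -0.08383024  0.125     ]
holes 4.874499531074799
rail ends [ 0.52467312 -0.04057045  0.137     ] [ 0.53267848 -0.13086128  0.137     ] [ 0.5286758  -0.08571587  0.137     ] 0.09064502124188326
rail lip [ 0.54767614 -0.0839908   0.137     ] 0.047563673679297674
foot [ 0.7191707  -0.06894566  0.07      ] 0.03366857082815012
knob face [ 0.67630676 -0.18412025  0.103     ]
black [ 0.47632718 -0.01467212  0.147     ]
green [ 0.44056849 -0.05721403  0.147     ]
white [ 0.44642232 -0.13104535  0.147     ]
red [ 0.48965026 -0.16920199  0.147     ]
```

```bash
cat >> h.py <<'E'
YAW=np.radians(5.05); LIP=np.array([.5487,-.0840])
Fv=np.array([np.cos(YAW),np.sin(YAW)]); Lv=np.array([-Fv[1],Fv[0]])
def W(f,l): return LIP+f*Fv+l*Lv
def Dk(p): d=np.asarray(p)[:2]-LIP; return np.array([d@Fv,d@Lv])
def rv(theta): # jaw axis at world angle theta, tool down
    return np.pi*np.array([np.cos(theta/2),np.sin(theta/2),0])
OFF=.0232
def pose(f,l,ang,z,back=0.):
    """V-pusher pose so that disc centre is at deck (f,l); ang=push dir rel. to fwd (+ left), rad"""
    a=YAW+ang; d=np.array([np.cos(a),np.sin(a)])
    p=W(f,l)-(OFF+back)*d
    return np.array([p[0],p[1],z]), rv(a+np.pi/2)
E
python3 - <<'E'
from h import *
for n,p in dict(black=(.4763,-.0147),green=(.4406,-.0572),white=(.4464,-.1310),red=(.4897,-.1692)).items(): print(n,Dk(p).round(4))
for ang in (-50,-35,0,35,50):
    for f,l in((-.07,.07),(-.09,.03),(-.06,-.08),(.003,0)):
        p,r=pose(f,l,np.radians(ang),.1395,.03); q=bot.inverse_kinematics(p,r); print(ang,f,l,None if q is None else np.round(q,2))
E
```

```text
black [-0.066   0.0754]
green [-0.1053  0.0362]
white [-0.106  -0.0378]
red [-0.0663 -0.0797]
-50 -0.07 0.07 [-0.24 -0.14  2.05 -0.    1.23 -1.03]
-50 -0.09 0.03 [-0.35 -0.19  2.09 -0.    1.24 -1.13]
-50 -0.06 -0.08 [-0.53 -0.03  1.95 -0.    1.22 -1.32]
-50 0.003 0 [-0.32  0.08  1.84 -0.    1.22 -1.11]
-35 -0.07 0.07 [-0.27 -0.17  2.08 -0.    1.23 -1.32]
-35 -0.09 0.03 [-0.38 -0.21  2.11 -0.    1.24 -1.43]
-35 -0.06 -0.08 [-0.56 -0.04  1.96 -0.    1.22 -1.61]
-35 0.003 0 [-0.35  0.06  1.86 -0.    1.22 -1.4 ]
0 -0.07 0.07 [-0.35 -0.19  2.09 -0.    1.24 -2.01]
0 -0.09 0.03 [-0.46 -0.22  2.12 -0.    1.24 -2.12]
0 -0.06 -0.08 [-0.63 -0.03  1.95 -0.    1.22 -2.29]
0 0.003 0 [-0.41  0.05  1.87 -0.    1.22 -2.07]
35 -0.07 0.07 [-0.4  -0.14  2.05 -0.    1.23 -2.67]
35 -0.09 0.03 [-0.51 -0.17  2.08 -0.    1.23 -2.78]
35 -0.06 -0.08 [-0.66  0.03  1.89 -0.    1.22 -2.93]
35 0.003 0 [-0.46  0.1   1.82 -0.    1.23 -2.73]
50 -0.07 0.07 [-0.42 -0.11  2.02  0.    1.23 -2.95]
50 -0.09 0.03 None
50 -0.06 -0.08 None
50 0.003 0 None
```

```bash
sed -i 's/rv(a+np.pi\/2)/rv(a-np.pi\/2)/' h.py
cat >> h.py <<'E'
Z=.1405; r=np.radians
def snap(tag,names=("top","side")):
    for n in names:
        c=bot.read_camera(n); im=c["pixels"]
        im=im[110:290,190:380] if n=="top" else im[120:260,180:350]
        cv2.imwrite(f"pics/{n}_{tag}.png",cv2.resize(im,None,fx=3,fy=3,interpolation=cv2.INTER_CUBIC))
def st(): print("t",round(bot.current_clock(),2),"p",np.round(bot.current_ee_pos(),4),"F",np.round(bot.current_contact_force(),1),"op",round(bot.current_opening(),3))
E
python3 - <<'E'
from h import *
p,R=pose(-.066,.0754,r(-52),.19,.014)
print(bot.inverse_kinematics(p,R)); 
bot.goto(p,R); bot.set_gripper(.326); st()
p[2]=Z; bot.line_to(p,R); st()
p,R=pose(-.044,.060,r(-52),Z); bot.line_to(p,R,.08); st()
snap("a")
E
```

```text
[-0.24135606 -0.15328361  1.9587249   0.          1.33615136  2.14887236]
t 3.33 p [0.4509 0.0125 0.19  ] F [0.5 0.6 0.5] op 0.329
t 3.82 p [0.451  0.0125 0.1407] F [ 0.2 -0.2  0.4] op 0.328
t 4.47 p [ 0.4838 -0.0112  0.1405] F [-0.3 -0.1  0.2] op 0.325
```

View pics/top_a.png

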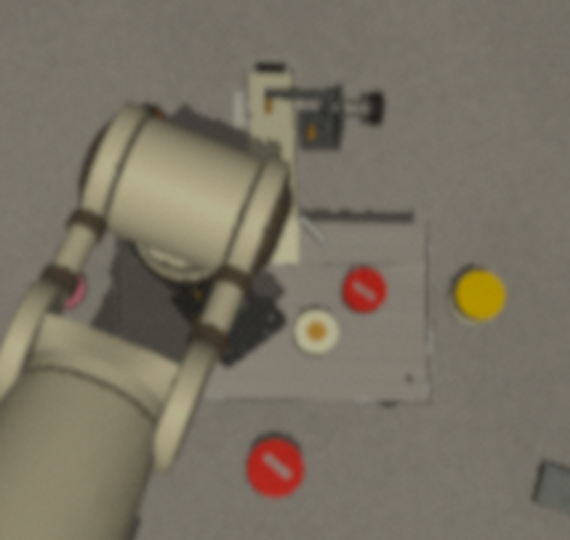

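View pics/side_a.png

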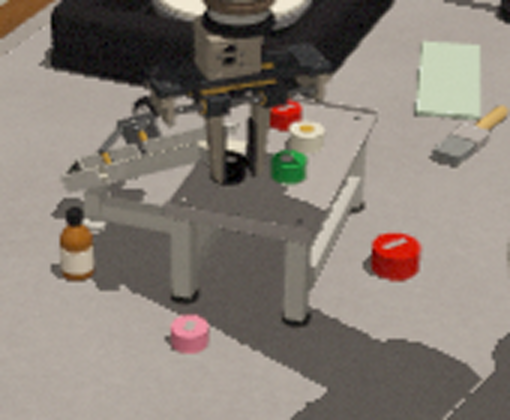

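The arm hides the deck in the top view. In the side view (crop) black sits in the notch between the fingers at about (230,168), and green at (289,166) and white are untouched. I'll compare black's position with where it should be.

Run:
```python
from h import *
c=bot.read_camera("side")
for n,(f,l) in dict(black=(-.044,.06),green=(-.105,.036)).items():
    q=W(f,l); u=proj(c,[q[0],q[1],.147]); print(n,u,(u-[180,120])*3)
im=c["pixels"][160:185,215:295]
cv2.imwrite("pics/z.png",cv2.resize(im,None,fx=9,fy=9,interpolation=cv2.INTER_CUBIC))
```

```text
black [256.36997224 173.22799292] [229.10991672 159.68397877]
green [276.14338032 172.86845316] [288.43014097 158.60535947]
```

View pics/z.png

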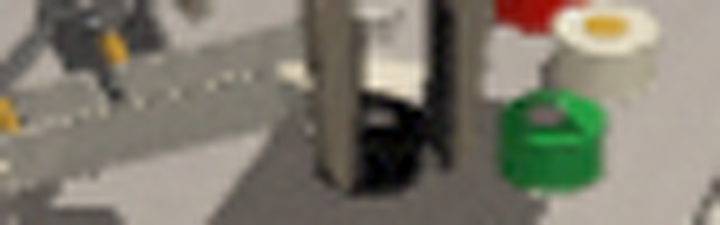

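Black's top centre appears at about (385,115) in the enlargement, against (372,119) predicted. That agrees, so I'll carry on to the lip.

```bash
python3 - <<'E'
from h import *
def seg(f,l,a,s=.08):
    p,R=pose(f,l,r(a),Z); bot.line_to(p,R,s); st()
seg(-.042,.012,-52); seg(-.026,0,-25)
snap("b",("side",))
seg(.006,0,0,.06); snap("c",("side",))
p,R=pose(.006,0,0,Z,.03); bot.line_to(p,R,.15); p[2]=.19; bot.line_to(p,R,.2); snap("d",("side",)); st()
E
cd pics; python3 -c "
import cv2;a=[cv2.imread(f'side_{k}.png')[:300] for k in 'bcd'];cv2.imwrite('m1.png',cv2.resize(cv2.vconcat(a),None,fx=.66,fy=.66))"
```

```text
t 5.38 p [ 0.4899 -0.0589  0.1405] F [-0.5 -0.4 -0.3] op 0.325
t 6.0 p [ 0.5009 -0.078   0.1405] F [ 0.  -0.4 -0.2] op 0.33
t 6.72 p [ 0.5313 -0.0853  0.1404] F [-0.  -0.2 -0.8] op 0.322
t 7.58 p [ 0.5019 -0.0881  0.1895] F [-0.5  2.   0.6] op 0.326
```

View pics/m1.png

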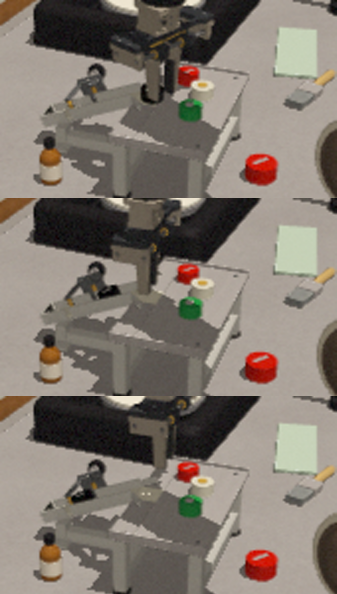

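Black slid down the chute and now rests at the pin; green, white and red are unmoved. Green is next.

```bash
python3 - <<'E'
from h import *
def seg(f,l,a,s=.08):
    p,R=pose(f,l,r(a),Z); bot.line_to(p,R,s); st()
p,R=pose(-.1053,.0362,r(-28),.19,.014); bot.goto(p,R); p[2]=Z; bot.line_to(p,R)
seg(-.045,.003,-28); snap("e",("side",)); seg(-.026,0,-12)
seg(.006,0,0,.06)
p,R=pose(.006,0,0,Z,.03); bot.line_to(p,R,.15); p[2]=.19; bot.line_to(p,R,.2); snap("f",("side",)); st()
E
cd pics; python3 -c "
import cv2;a=[cv2.imread(f'side_{k}.png')[:300] for k in 'ef'];cv2.imwrite('m2.png',cv2.vconcat(a))"
```

```text
t 9.79 p [ 0.4821 -0.0758  0.1404] F [-0.2 -0.   0.5] op 0.326
t 10.28 p [ 0.4995 -0.0833  0.1404] F [-0.4  0.6 -0. ] op 0.327
t 10.96 p [ 0.5312 -0.0854  0.1404] F [-0.4  0.7 -0.3] op 0.326
t 11.76 p [ 0.5019 -0.088   0.1895] F [-0.1  0.3  0.1] op 0.325
```

View pics/m2.png

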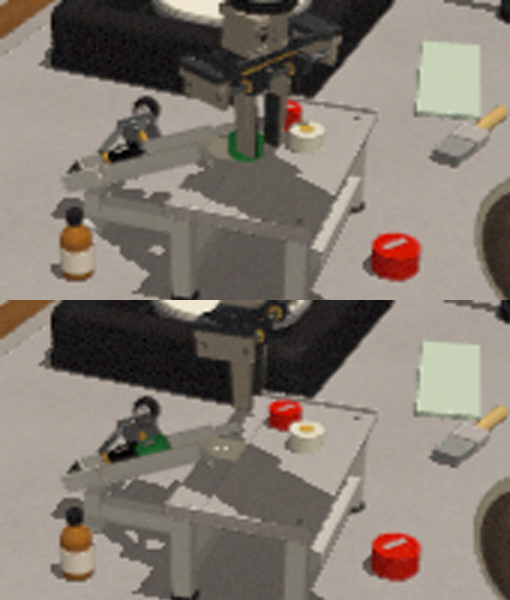

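Green is queued behind black, and white and red are unmoved. Red mirrors black's path.

```bash
python3 - <<'E'
from h import *
def seg(f,l,a,s=.08):
    p,R=pose(f,l,r(a),Z); bot.line_to(p,R,s); st()
p,R=pose(-.0663,-.0797,r(52),.19,.014); bot.goto(p,R); p[2]=Z; bot.line_to(p,R); st()
seg(-.044,-.062,52); seg(-.042,-.012,52); snap("g",("side",)); seg(-.026,0,25)
seg(.006,0,0,.06)
p,R=pose(.006,0,0,Z,.03); bot.line_to(p,R,.15); p[2]=.19; bot.line_to(p,R,.2); snap("h",("side",)); st()
E
cd pics; python3 -c "
import cv2;a=[cv2.imread(f'side_{k}.png')[:300] for k in 'gh'];cv2.imwrite('m3.png',cv2.vconcat(a))"
```

```text
t 13.3 p [ 0.4695 -0.2002  0.1406] F [-0.2  0.   0.5] op 0.328
t 13.97 p [ 0.4978 -0.1687  0.1403] F [ 0.   0.3 -0.4] op 0.326
t 14.75 p [ 0.4953 -0.1191  0.1406] F [ 0.3  0.2 -0.3] op 0.321
t 15.43 p [ 0.5027 -0.0983  0.1405] F [0.9 0.7 0. ] op 0.328
t 16.1 p [ 0.5314 -0.0857  0.1404] F [0.4 0.2 1.2] op 0.326
t 16.9 p [ 0.5019 -0.0881  0.1895] F [-0.3  0.2  0. ] op 0.324
```

View pics/m3.png

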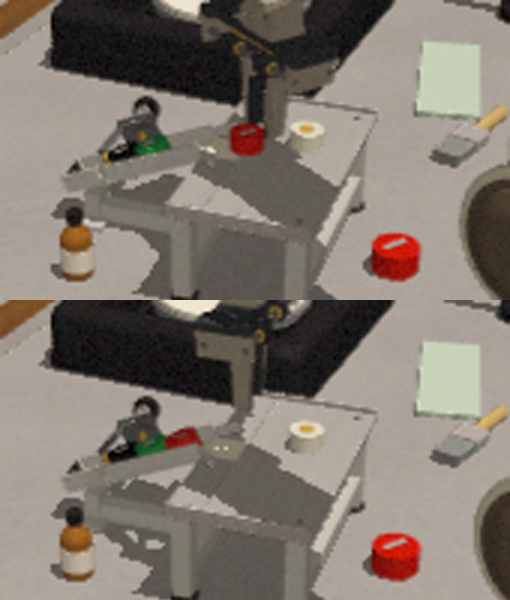

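All three are queued in order: black, green, red at crop (120,455), (148,447), (185,438). White is still in place. Next is the plunger: I'll close the fingers, stand off on its right, get a top view and approach by force.

Run:
```python
from h import *
R=rv(YAW)
P=lambda l,z:np.array([*W(.118,l),z])
p=P(-.106-.010-.030,.19)
print(bot.inverse_kinematics(p,R))
bot.set_gripper(0.0); bot.goto(p,R); p[2]=.092; bot.line_to(p,R); bot.hold(.2); st()
snap("i")
```

```text
[-4.80855319e-01  5.32208410e-01  1.17580203e+00 -8.88178420e-16
  1.43358221e+00 -5.68994446e-01]
t 19.93 p [ 0.6799 -0.2195  0.0936] F [-0.4 -0.2 -0.2] op 0.001
```

View pics/top_i.png

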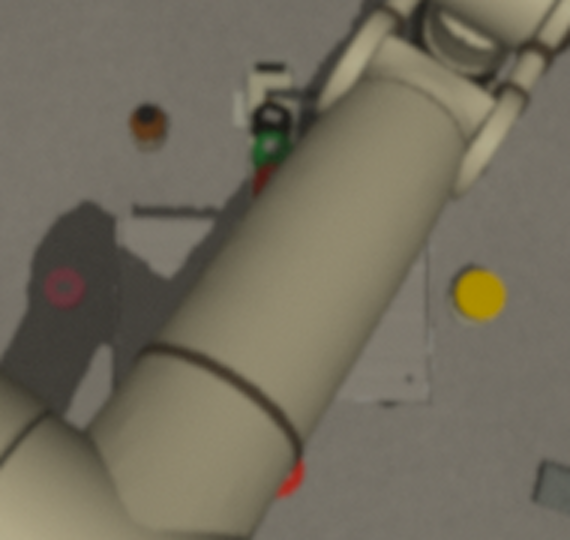

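View pics/side_i.png

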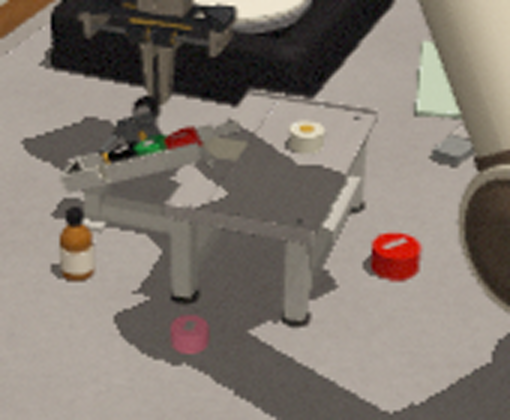

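The top view shows black, green and red queued at the pin. In the side view the finger tips sit just behind the knob at (147,107).

Run:
```python
from h import *
R=rv(YAW); P=lambda l,z:np.array([*W(.118,l),z]); z=.092
q=proj(bot.read_camera("side"),[*W(.118,-.1),.103]); print("knob pred crop",(q-[180,120])*3)
fl=lambda:float(np.array(bot.current_contact_force())[:2]@Lv)
l=-.146; con=None
bot.line_to(P(-.124,z),R,.08)
l=-.124
while l<-.080:
    l+=.002 if con is None or l-con<.018 else .001
    bot.line_to(P(l,z),R,.04); f=fl(); print(round(l,4),round(f,2),round(Dk(bot.current_ee_pos())[1],4),bot.current_clock().__round__(2))
    if con is None and f<-3: con=l
    if f<-16: break
    if con is None and l>-.104: print("no contact"); break
bot.hold(.3); print(fl(),con); snap("j")
```

```text
knob pred crop [146.17743069 109.83834804]
-0.122 -0.46 -0.1221 20.76
-0.12 -1.61 -0.12 21.01
-0.118 0.23 -0.1179 21.26
-0.116 -4.36 -0.1169 21.51
-0.114 -5.98 -0.1148 21.76
-0.112 -5.06 -0.1126 22.01
-0.11 -5.77 -0.1105 22.26
-0.108 -5.86 -0.1086 22.51
-0.106 -5.63 -0.1067 22.76
-0.104 -5.49 -0.1048 23.01
-0.102 -5.37 -0.1029 23.26
-0.1 -5.99 -0.101 23.51
-0.098 -6.1 -0.0991 23.76
-0.097 -6.72 -0.0983 24.01
-0.096 -8.5 -0.0975 24.26
-0.095 -7.94 -0.0966 24.51
-0.094 -9.24 -0.0963 24.76
-0.093 -11.98 -0.0962 25.01
-0.092 -14.75 -0.0961 25.26
-0.091 -17.35 -0.0961 25.51
-17.228415914817056 -0.11599999999999999
```

View pics/side_j.png

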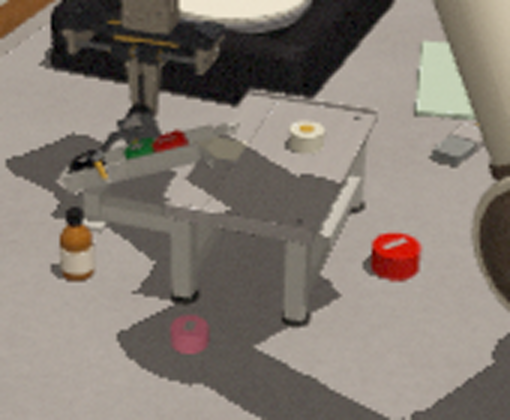

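View pics/top_j.png

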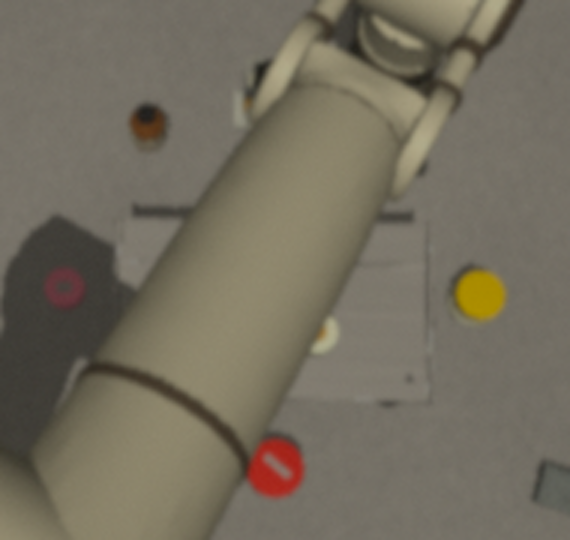

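Black has dropped to the foot of the chute, and green and red are held. The measured travel is about 21–22 mm up to a stiff stop, against 24 mm nominal. I'll press slightly harder to confirm it's the stop, then let go.

Run:
```python
from h import *
R=rv(YAW); P=lambda l,z:np.array([*W(.118,l),z]); z=.092
fl=lambda:float(np.array(bot.current_contact_force())[:2]@Lv)
for l in (-.0895,-.088):
    bot.line_to(P(l,z),R,.02); bot.hold(.1); print(l,fl(),Dk(bot.current_ee_pos()),bot.current_ee_pos()[2],bot.current_tool_rot()-R)
    if fl()<-27: break
c=bot.read_camera("side")["pixels"]; cv2.imwrite("pics/k.png",cv2.resize(c[145:190,195:270],None,fx=9,fy=9,interpolation=cv2.INTER_CUBIC)); st()
```

```text
-0.0895 -20.518508332235996 [ 0.11815137 -0.09597896] 0.09226720640380251 [-0.01004064 -0.00321798  0.00419674]
-0.088 -24.144170842276075 [ 0.11815002 -0.09586808] 0.09231882942166296 [-0.0122279  -0.00383156  0.00498371]
t 26.66 p [ 0.6748 -0.1691  0.0923] F [  3.9 -24.9  -8.8] op 0.002
```

View pics/k.png

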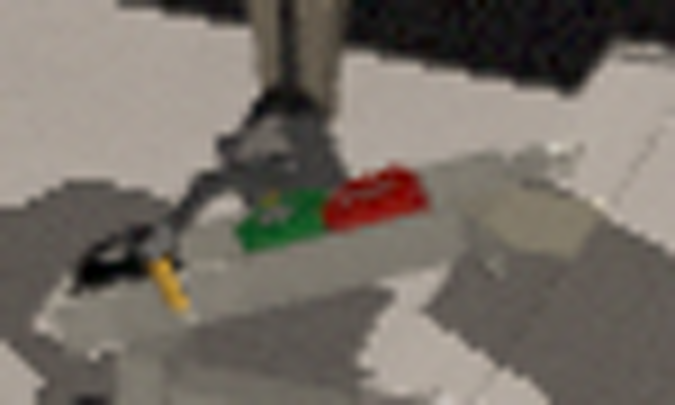

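It stops hard at 24 N with black in the pocket and the front pin drawn aside. Releasing now.

Run:
```python
from h import *
R=rv(YAW); P=lambda l,z:np.array([*W(.118,l),z]); z=.093
bot.line_to(P(-.150,z),R,.10); bot.line_to(P(-.152,.20),R,.2); 
q=bot.current_joints().copy(); q=np.array(q,float); q[0]=-1.3
print(q); bot.set_joints(q); bot.hold(.5); st()
snap("l")
c=bot.read_camera("side")["pixels"]; cv2.imwrite("pics/m.png",cv2.resize(c[145:190,195:270],None,fx=9,fy=9,interpolation=cv2.INTER_CUBIC))
cc=bot.read_camera("top");im=cc["pixels"]; cv2.imwrite("pics/topfull.png",im)
for n,s,(f,h) in (("black",.166,(0,0)),("green",.110,(0,0)),("red",.07,(0,0))):
    a=np.radians(24); hh=.022; d=s*np.cos(a)+hh*np.sin(a); z=.125-s*np.sin(a)+hh*np.cos(a)
    print(n,(proj(cc,[*W(d,0),z])-[190,110])*3)
print("white",(proj(cc,[.4464,-.1310,.147])-[190,110])*3)
```

```text
[-1.30000000e+00  5.33273453e-01  1.15755198e+00  6.11640875e-05
  1.45289337e+00 -5.76142833e-01]
t 30.64 p [ 0.3042 -0.6472  0.1986] F [-0.3 -0.   0.1] op 0.007
black [269.57621613  72.59363766]
green [270.89565144 114.8864167 ]
red [271.88349352 146.57459244]
white [315.69760315 330.26943211]
```

View pics/top_l.png

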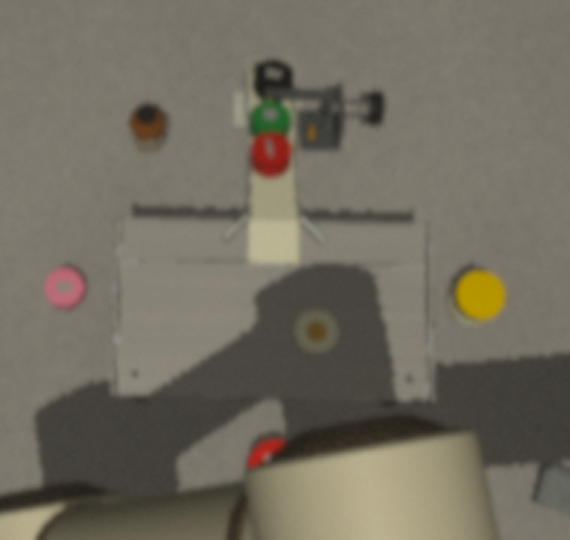

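View pics/m.png

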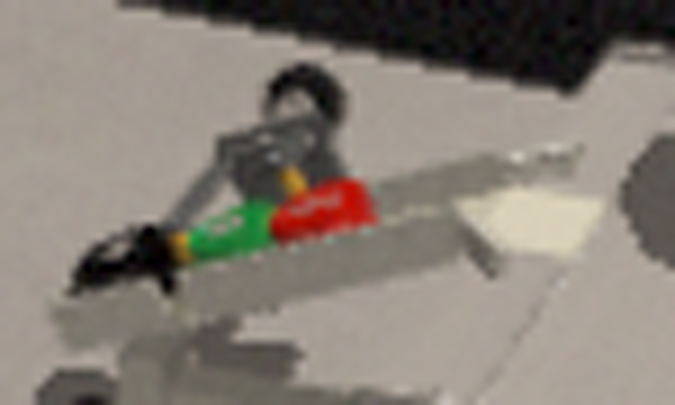

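View pics/topfull.png

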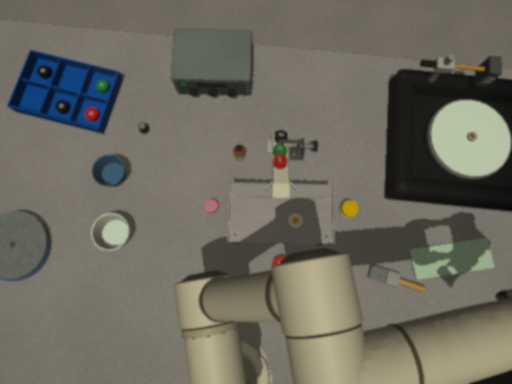

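Black sits in the pocket at crop (272,78), with green (270,120) and red (271,153) moved up behind the pin. Their spacing matches the prediction. The knob is back out at (372,107), and white is unmoved at (316,331) against a predicted (315.7,330.3).

Run:
```python
from workcell import bot
print(bot.job_done(), bot.current_clock())
```

```text
the job is handed in; nothing more can be done
the job is handed in; nothing more can be done
```

I slid black, green and red over the lip in that order, then pushed the plunger in once until it stopped and let it spring back. I handed the job in at about 31 s, with the arm well clear.

The last pictures show:
- **Black:** it is in the pick-up pocket.
- **Green and red:** they have moved up behind the pin, in that order. The black-to-green spacing matches the prediction.
- **Plunger:** the knob is back at its rest position.
- **White and the rest:** white is where it started, to within a pixel. Nothing else visible on the bench looks moved; the arm partly hid the larger red disc in the last view, but what showed of it was in place.

Two checks did not agree exactly:
- **Plunger travel:** I measured 21–22 mm instead of the nominal 24 mm. The last 8 N or so of extra push (17 to 25 N) moved the tool only about 0.2 mm, and the front pin did release black, so I took it to be the end stop.
- **Queue position:** all three mounts appear about 4–5 mm nearer the deck than predicted. The shift is about the same for all three, so I put it down to a small error in my lip measurement.

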